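Put spanners and screwdrivers back into their shadow-foam cut-outs

ROBOT

A 6-joint arm with a two-finger parallel gripper is mounted at the origin on a cart in front of the work surface, level with it; the furniture and walls round the work are solid. World frame = base frame: x ahead of the robot, y to its left, z up, the work surface at z = 0. Lengths are in m, angles in rad, forces in N, time in s.
With the tool pointing down it reaches from about 0.375 to 0.825 m from the base axis. Payload 5.5 kg.
Tool frame: the origin (TCP) lies on the front face of the gripper's body, between the roots of the fingers; the fingertips stand 73 mm ahead of it and the grasp point (between the pads) lies 54 mm ahead of it; z points along the fingers, y is the line along which they close (so a half turn about z gives the same grasp; the last joint's range is limited). The gripper opens to 85 mm and grips with 20 to 120 N. Pads are 22 mm wide; open, the fingers measure 114 mm over their backs; the gripper's body (76 mm by 85 mm) begins 54 mm behind the grasp point. The pads swing forward as they close: fully open they stand 13 mm farther back than shut.
Start: joints at [0, 0.314, -0.047, 1.21, 0, 1.571], TCP at [0.6, -0, 0.304] pointing down, gripper open.
Joint ranges: [-2.67, 2.67], [-0.69, 1.73], [-1.03, 1.25], [-2.08, 2.16], [-1.42, 1.45], [-3.14, 3.14]. Speed limits (rad/s): [2.39, 2.39, 3.01, 3.14, 3.14, 3.14].

INTERFACE

Orientations are given as [roll, pitch, yaw] about the fixed x, y, z axes, in that order (R = Rz(yaw) Ry(pitch) Rx(roll)).
In Python, from cell import arm gives the robot as it stands.
- The arm moves only by the shell command python3 -m handwheel 'ROWS' [OPENING] [FORCE]. ROWS is JSON, a list of rows, each an object with "translation": the shift along the tool's x, y, z in m, a list of three; "yaw": the turn about the tool's z in rad. In form: [{"translation": [dx, dy, dz], "yaw": yaw}, ...]. A call has 1 to 8 rows; each row is the pose to reach, as a shift and turn from the pose commanded when the call began, along the tool's axes at that moment; what a row does not reach only later rows make up. A row lasts 1/10 s, in which the tool goes at most 50 mm and 8.59 degrees, less where a joint would pass 70% of its speed; a pose out of reach is approached as far as the arm can. A call with a gripper value outside its range is refused whole. OPENING is the finger opening in m, from 0 to 0.0854, set as the call begins (- or left out, the last holds). The fingers move at their own pace and stop on an object; FORCE is the grip in N (left out, the last holds). Time passes only in rows, so rows that repeat a pose let the fingers close. It gives the time, the measured TCP pose, the force, the opening and the grip force at its end, in the units of the state.
- arm.read_state(): the state, without advancing time (a new reading comes with each control period).
- arm.grab_frame(name): name is "scene" or "side" or "wrist"; returns the picture (400x640x3 uint8, red, green, blue); there is no depth.
- arm.camera_params(name): a dict with "mtx" (3x3 intrinsics, pixels), "rvec" (rotation vector, rad) and "tvec" (3), from world to camera coordinates, as OpenCV has them. Camera axes: x right, y down, z forward; pixel columns grow to the right and rows downward; lengths in m; the calibration is good to about 2 mm. A picture is of the moment at which its call begins: read the wrist's pose just before it. camera_params takes no time and is no camera call; for the wrist camera it gives the pose at the moment of the call.
- arm.hand_in(): hands the job in; it is judged then, once.
Trained networks look in the newest picture that a camera, given by its name, has taken for a name from the list of things; names that differ only in an ending like _2 or _b are one class to them, and where a whole thing is asked for, a point or a joint stands for the part that bears it (a point fixed in the world has none). Each returns a list of dicts, best first, with "p" (0 to 1); they miss things now and then, are a little off and sometimes report something else, mostly with a low value. They report only what shows in the picture. A call takes as long as a camera call.
- arm.recognise(camera, label): "extent" ([left, top, right, bottom] in pixels, round what is visible of it).
- arm.outline_of(camera, label): "region" (400x640 bool, what is visible of it) and "extent" ([left, top, right, bottom] in pixels, round what is visible of it).
- arm.tip_of(camera, label): "xy" ([column, row] in pixels: a listed point, or the origin of a listed thing).
The state is a dict: "t": time; "q": joint angles; "joint_vel": joint speeds; "joint_efforts": joint torques, N m; "eef_pos": TCP position; "orientation": TCP orientation; "force": force on the tool from outside, world axes, zero at the start; "wrist_torque": the same for the moment, N m; "width": opening from 0.0 (shut) to 1.0 (fully open); "grip_force": force on a finger pad.
Only numpy, scipy, OpenCV 4.12 (cv2) and the standard library are available. Lean on these libraries where they do the work, as an engineer would, in place of code of your own. Each camera call takes 0.05 s, during which the arm holds its last target. There are 200 camera calls.

TASK

Two black and yellow foam inserts from the tool drawer lie empty on the bench: put the large spanner, the small spanner, the red screwdriver and the blue screwdriver away, each into the cut-out made for its own shape and size, lying flat on the yellow floor of the cut-out. The handle of each screwdriver goes in the wide end of its cut-out; a spanner may lie either way round. Let go of everything.

Things in the scene. Friction and masses are not known exactly. Their poses are not given: they have to be found in the camera images.
- large_spanner: larger steel spanner, lying flat, 204 mm long along its y, heads 32 mm wide and 7 thick, straight shank 12 wide and 6 thick for 70 mm either side of the middle; 140 g. Origin: centre of its underside; z up. Grip across the shank at the middle, fingertips almost on the bench
- small_spanner: smaller steel spanner, lying flat, 169 mm long along its y, heads 25 mm wide and 6 thick, straight shank 10 wide and 4 thick for 60 mm either side of the middle; 90 g. Origin: centre of its underside; z up. Grip across the shank at the middle, fingertips almost on the bench
- red_screwdriver: longer screwdriver, red and black handle, lying flat, 210 mm long along its y: handle from y = +8 to +105 mm, 28 wide, 30 high; blade from y = +8 to -105, taking up 12 wide, 17 high; 90 g. Origin: centre of its underside, at half its whole length; +y towards the handle, z up
- blue_screwdriver: shorter screwdriver, blue and black handle, lying flat, 170 mm long along its y: handle from y = +7 to +85 mm, 25 wide, 27 high; blade from y = +7 to -85, taking up 10 wide, 15 high; 70 g. Origin: centre of its underside, at half its whole length; +y towards the handle, z up
- spanner_foam: fixed black foam, 124 (x) x 248 (y) x 30 mm thick, 2 spanner cut-outs along y, 10 deep, yellow floor at z = 20. Origin: centre of underside, z up. Large spanner's: centre x = -30, y = 0, 220 long, 46 wide at heads, 26 at shank. Small one's: x = +31, y = 0, 184 long, 38 and 24 wide. Finger channel of the same depth across it, y = -30 to 30, open at both sides
- driver_foam: fixed black foam, 124 (x) x 248 (y) x 30 mm thick, 2 screwdriver cut-outs along y, 16 deep, yellow floor at z = 14, wide handle ends at +y. Origin: centre of underside, z up. Red's: x = -33, y = -112 to 112, 42 wide for y > 0, else 24; its origin goes to y = 0. Blue's: x = 33, y = -85 to 101, 38 wide for y > 7, else 22; origin to y = 8. Open finger channel across, as deep, y = 20 to 80

How it is judged:
At the end, for the whole second after the job is handed in: Each tool lies at rest in its own cut-out: within 13 mm of its centre along and across, within 4 mm of the cut-out floor in height, within 0.15 rad of its direction and level within 0.045 rad; the cut-outs take the screwdrivers only handle to the wide end (x of large_spanner in the frame of spanner_foam between -0.043 and -0.017 m and y of large_spanner in the frame of spanner_foam between -0.013 and 0.013 m and z of large_spanner in the frame of spanner_foam between 0.016 and 0.024 m and angle between the y axis of each of large_spanner, small_spanner and the y axis of spanner_foam, either way round below 0.15 rad and angle between each of large_spanner, small_spanner, red_screwdriver, blue_screwdriver's own z axis and vertical below 0.045 rad and linear speed of each of large_spanner, small_spanner, red_screwdriver, blue_screwdriver below 0.02 m/s and angular speed of each of large_spanner, small_spanner, red_screwdriver, blue_screwdriver below 0.2 rad/s and x of small_spanner in the frame of spanner_foam between 0.018 and 0.044 m and y of small_spanner in the frame of spanner_foam between -0.013 and 0.013 m and z of small_spanner in the frame of spanner_foam between 0.016 and 0.024 m and x of red_screwdriver in the frame of driver_foam between -0.046 and -0.02 m and y of red_screwdriver in the frame of driver_foam between -0.013 and 0.013 m and z of red_screwdriver in the frame of driver_foam between 0.01 and 0.018 m and angle between the y axis of each of red_screwdriver, blue_screwdriver and the y axis of driver_foam, either way round below 0.15 rad and x of blue_screwdriver in the frame of driver_foam between 0.02 and 0.046 m and y of blue_screwdriver in the frame of driver_foam between -0.005 and 0.021 m and z of blue_screwdriver in the frame of driver_foam between 0.01 and 0.018 m); the robot touches nothing.
It also fails if it takes over 104 s, if anything falls off the work surface, if the arm or the gripper's body presses on something with over 40 N, if the wrist force passes 120 N, or if a joint passes its speed limit or range.

## Working session

There is one attempt and no reset: what is moved stays moved. The work goes in short steps, Python scripts to look and compute and a shell command to move; the robot and the scene stay as the last step left them, time stands still between calls to the robot, and variables do not carry over. Pictures are saved under pics/ and viewed, at most 14 in all, crops included, and the job is handed in when it is done.

```bash
mkdir -p pics; ls
cat > h.py <<'E'
import numpy as np, cv2
from cell import arm
def cam(n):
    p=arm.camera_params(n); R,_=cv2.Rodrigues(np.array(p["rvec"],float)); return np.array(p["mtx"],float),R,np.array(p["tvec"],float).ravel()
def ray(n,uv,z,c=None):
    K,R,t=c or cam(n); uv=np.atleast_2d(np.array(uv,float))
    d=(np.linalg.inv(K)@np.c_[uv,np.ones(len(uv))].T).T@R; o=-R.T@t
    return o+d*((z-o[2])/d[:,2])[:,None]
def save(n,f):
    im=arm.grab_frame(n); cv2.imwrite("pics/"+f,cv2.cvtColor(im,cv2.COLOR_RGB2BGR)); return im
T=["large_spanner","small_spanner","red_screwdriver","blue_screwdriver","spanner_foam","driver_foam"]
H=dict(zip(T,[.006,.005,.014,.012,.03,.03]))
def look(n,labels=T):
    c=cam(n)
    for l in labels:
        o=arm.outline_of(n,l)
        tp=arm.tip_of(n,l)
        if not o: print(n,l,"none"); continue
        m=o[0]["region"].astype(np.uint8); ys,xs=np.nonzero(m)
        P=ray(n,np.c_[xs,ys],H[l],c)[:,:2].astype(np.float32)
        r=cv2.minAreaRect(P); mu=P.mean(0); w,v=np.linalg.eigh(np.cov(P.T)); a=v[:,1]
        print(n,l,"p%.2f"%o[0]["p"],"ext",[int(e) for e in o[0]["extent"]],"rect c",np.round(r[0],4),"size",np.round(r[1],3),"ang",round(r[2],1),"mean",mu.round(4),"axis deg %.1f"%np.degrees(np.arctan2(a[1],a[0])),
          "tip",[(ray(n,t["xy"],H[l] if 'foam' not in l else 0,c)[0,:2].round(3).tolist(),round(t["p"],2)) for t in tp[:2]])
E
python3 - <<'E'
from h import *
save("scene","s0.png"); look("scene")
save("wrist","w0.png"); print(arm.read_state())
E
```

```text
pics
scene large_spanner p0.58 ext [234, 164, 296, 208] rect c [0.447  0.1249] size [0.032 0.199] ang 14.8 mean [0.4447 0.1259] axis deg 105.6 tip []
scene small_spanner p0.91 ext [353, 301, 409, 377] rect c [ 0.4428 -0.3567] size [0.168 0.025] ang 89.8 mean [ 0.4437 -0.3602] axis deg 88.8 tip [([0.445, -0.354], 0.88)]
scene red_screwdriver p0.61 ext [199, 110, 248, 151] rect c [0.4353 0.3649] size [0.035 0.22 ] ang 8.4 mean [0.4324 0.4032] axis deg 102.0 tip [([0.441, 0.354], 0.84), ([0.447, 0.109], 0.43)]
scene blue_screwdriver p0.73 ext [311, 249, 349, 278] rect c [ 0.457  -0.1587] size [0.027 0.105] ang 11.8 mean [ 0.4583 -0.1709] axis deg 104.3 tip [([0.447, -0.134], 0.67), ([0.44, 0.111], 0.24)]
scene spanner_foam p0.62 ext [326, 189, 434, 293] rect c [ 0.5815 -0.1777] size [0.14  0.259] ang 0.7 mean [ 0.5793 -0.1869] axis deg 89.4 tip [([0.585, -0.172], 0.9)]
scene driver_foam p0.83 ext [251, 106, 332, 183] rect c [0.5803 0.1986] size [0.275 0.135] ang 86.2 mean [0.5777 0.1896] axis deg 85.4 tip [([0.583, 0.215], 0.55), ([0.448, 0.121], 0.27)]
{'t': 0.7, 'q': array([ 1.12907699e-05,  3.13499255e-01, -4.70674877e-02,  1.21021259e+00,
       -4.76754572e-05,  1.57084737e+00]), 'joint_vel': array([ 0.00137799,  0.00078626, -0.00138342, -0.00024757, -0.00251359,
        0.00024303]), 'joint_efforts': array([-1.15502285e-04, -5.39289916e+01,  3.39984870e+01,  1.31910921e-03,
       -1.65861779e-04,  7.51440007e-05]), 'eef_pos': array([ 6.00006454e-01, -5.54003579e-06,  3.03914219e-01]), 'orientation': array([3.14157566e+00, 4.76745897e-05, 1.57075657e+00]), 'force': array([ 0.29012984,  0.61522703, -0.41450251]), 'wrist_torque': array([0.00267362, 0.00357545, 0.04148599]), 'grip_force': 0.0, 'width': 0.9974814576455064}
```

View pics/s0.png

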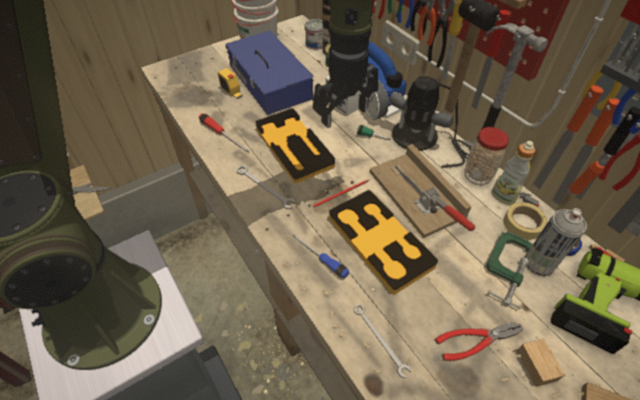

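View pics/w0.png

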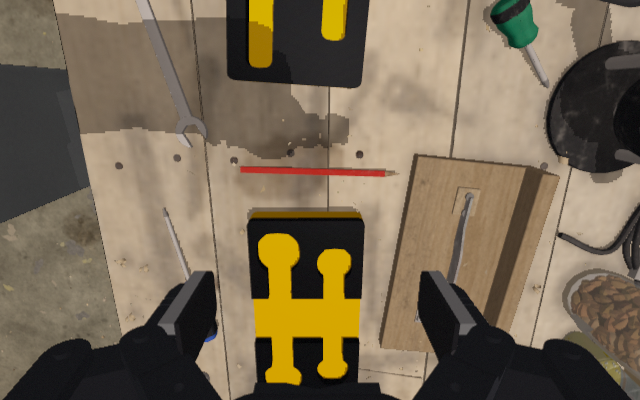

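The scene view shows the large spanner at about (265,187), the small spanner at (380,340), the red screwdriver's handle at (210,123), and the blue handle at (333,265) with its blade pointing to +y. The wide ends of the driver foam face +y and both foams have yaw near 0. In the wrist view image-up is +y and image-left is towards the robot. I'll move left for a close look at the left half.

```bash
python3 - <<'E'
from h import *
for uv in [(0,0),(640,0),(320,200),(320,400),(0,250)]: print(uv,ray("wrist",[uv],0)[0].round(3))
E
python3 -m handwheel '[{"translation":[0.30,-0.10,0],"yaw":0},{"translation":[0.30,-0.10,0],"yaw":0},{"translation":[0.30,-0.10,0],"yaw":0},{"translation":[0.30,-0.10,0],"yaw":0},{"translation":[0.30,-0.10,0],"yaw":0},{"translation":[0.30,-0.10,0],"yaw":0},{"translation":[0.30,-0.10,0],"yaw":0},{"translation":[0.30,-0.10,0],"yaw":0}]'
python3 -m handwheel '[{"translation":[0,0,0],"yaw":0},{"translation":[0,0,0],"yaw":0}]'
python3 - <<'E'
from h import *
save("wrist","w1.png"); look("wrist",["red_screwdriver","driver_foam","large_spanner"])
s=arm.read_state();print(s["t"],s["eef_pos"],s["orientation"],s["q"])
E
```

```text
(0, 0) [ 0.301  0.161 -0.   ]
(640, 0) [0.906 0.161 0.   ]
(320, 200) [ 0.604 -0.037  0.   ]
(320, 400) [ 0.604 -0.324  0.   ]
(0, 250) [ 0.229 -0.098  0.   ]
t: 1.5
eef_pos: [0.4991, 0.3021, 0.3038]
orientation: [-3.142, -0.0, 1.575]
force: [0.1, -0.6, -0.3]
width: 0.996
grip_force: 0.0
t: 1.7
eef_pos: [0.5005, 0.2987, 0.3039]
orientation: [3.142, 0.001, 1.569]
force: [-0.1, -0.9, 0.3]
width: 1.004
grip_force: 0.0
wrist red_screwdriver p0.61 ext [210, 0, 291, 198] rect c [0.4473 0.3636] size [0.029 0.202] ang 17.8 mean [0.4339 0.3995] axis deg 105.9 tip [([0.446, 0.36], 0.7)]
wrist driver_foam p0.78 ext [331, 135, 478, 355] rect c [0.5856 0.2106] size [0.253 0.129] ang 86.1 mean [0.5823 0.2286] axis deg 82.9 tip [([0.589, 0.203], 0.6)]
wrist large_spanner p0.65 ext [238, 235, 303, 373] rect c [0.4469 0.1242] size [0.032 0.205] ang 15.0 mean [0.4434 0.1358] axis deg 104.9 tip [([0.447, 0.125], 0.86)]
2.05 [0.50026412 0.29944019 0.30395568] [ 3.14155860e+00 -6.51907715e-06  1.56983420e+00] [ 5.39368385e-01  2.81377193e-01 -9.02854858e-02  1.19910109e+00
 -1.19293741e-05  2.11112684e+00]
```

View pics/w1.png

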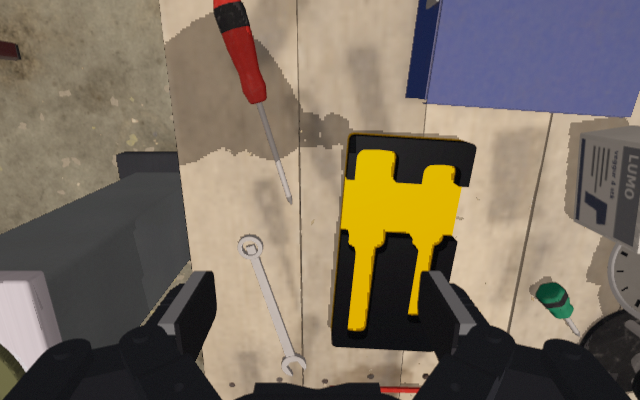

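Wrist view 1 shows the large spanner whole, from (250,245) to (292,367), and it fits 205x32 mm. The red blade tip is at (291,203) with the handle up-left, and the driver foam is centred near (405,240) with its wide ends at +y. I'll fit the foam outline, then view the red screwdriver from nearer.

```bash
cat > fit.py <<'E'
from h import *
from scipy.optimize import minimize
def foamfit(n,l,x0):
    c=cam(n); K,R,t=c; m=arm.outline_of(n,l)[0]["region"]
    ok=np.ones((400,640),bool)
    if n=="wrist": ok[265:,125:222]=0; ok[265:,412:515]=0; ok[375:]=0
    rv=cv2.Rodrigues(R)[0]
    def ren(p):
        a=p[2]; M=np.array([[np.cos(a),-np.sin(a)],[np.sin(a),np.cos(a)]])
        q=np.array([[sx*.062,sy*.124] for sx in(-1,1) for sy in(-1,1)])@M.T+p[:2]
        P=np.array([[*v,z] for v in q for z in(0,.03)]); uv=cv2.projectPoints(P,rv,t,K,None)[0].reshape(-1,2)
        im=np.zeros((1600,2560),np.uint8); cv2.fillConvexPoly(im,cv2.convexHull(((uv+.5)*4).astype(np.int32)),255)
        return cv2.resize(im,(640,400),interpolation=cv2.INTER_AREA)/255.
    f=lambda p:np.abs(ren(p)-m)[ok].sum()
    x0=np.array(x0,float); S=np.vstack([x0]+[x0+d for d in np.diag([.015,.015,.08])])
    r=minimize(f,x0,method="Nelder-Mead",options=dict(initial_simplex=S,xatol=1e-4,fatol=.5))
    print(n,l,r.x.round(4),"err px",round(r.fun),"of",m.sum()); return r.x
E
python3 - <<'E'
from fit import *
p=foamfit("wrist","driver_foam",[.583,.205,-.05])
for l,x,y in(("red",-.033,0),("blue",.033,.008)):
    a=p[2]; print(l,(p[:2]+[x*np.cos(a)-y*np.sin(a),x*np.sin(a)+y*np.cos(a)]).round(4))
print("redtip",ray("wrist",[(291,202)],.015)[0], "hand/blade", ray("wrist",[(259,101)],.015)[0])
E
python3 -m handwheel '[{"translation":[0.10,-0.06,0],"yaw":0},{"translation":[0.10,-0.06,0],"yaw":0},{"translation":[0.10,-0.06,0],"yaw":0},{"translation":[0.10,-0.06,0],"yaw":0},{"translation":[0.10,-0.06,0],"yaw":0}]' 0.05
python3 - <<'E'
from fit import *
save("wrist","w2.png"); look("wrist",["red_screwdriver"]); foamfit("wrist","driver_foam",[.583,.205,-.05])
s=arm.read_state();print(s["t"],s["eef_pos"],s["orientation"])
E
```

```text
wrist driver_foam [ 0.5866  0.2105 -0.0663] err px 509 of 23441
red [0.5537 0.2127]
blue [0.6201 0.2163]
redtip [0.47248927 0.26540757 0.015     ] hand/blade [0.44341948 0.36972492 0.015     ]
t: 2.6
eef_pos: [0.44, 0.3998, 0.3038]
orientation: [3.141, 0.001, 1.571]
force: [1.4, -0.7, 0.3]
width: 0.585
grip_force: 0.0
wrist red_screwdriver p0.83 ext [285, 107, 346, 281] rect c [0.4448 0.3644] size [0.027 0.199] ang 15.9 mean [0.4331 0.403 ] axis deg 105.3 tip [([0.446, 0.366], 0.92)]
wrist driver_foam [ 0.5884  0.2081 -0.0651] err px 2792 of 9649
2.8 [0.44068993 0.39895916 0.30395055] [3.14147160e+00 2.76571351e-04 1.56913654e+00]
```

View pics/w2.png

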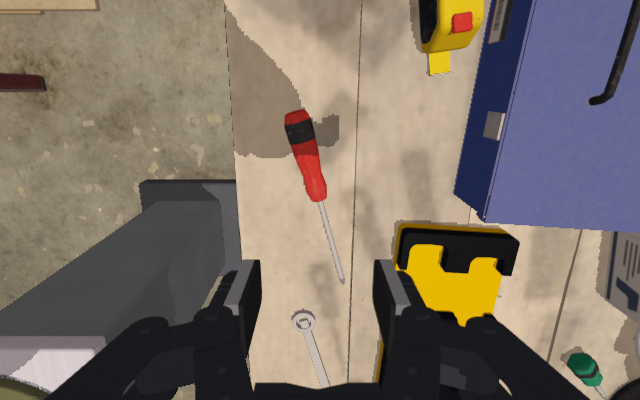

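Wrist view 2 shows the red screwdriver whole, handle top at (298,115) and tip at (342,281), fitted at the origin (0.445,0.365) with the axis at 105.4°. I'll grip the handle at +50 mm, (0.432,0.414).

```bash
python3 -m handwheel '[{"translation":[0.014,-0.008,0.04],"yaw":-0.13},{"translation":[0.014,-0.008,0.08],"yaw":-0.27},{"translation":[0.014,-0.008,0.13],"yaw":-0.27},{"translation":[0.014,-0.008,0.17],"yaw":-0.27},{"translation":[0.014,-0.008,0.20],"yaw":-0.27},{"translation":[0.014,-0.008,0.217],"yaw":-0.27},{"translation":[0.014,-0.008,0.226],"yaw":-0.27},{"translation":[0.014,-0.008,0.226],"yaw":-0.27}]' 0.05
python3 -m handwheel '[{"translation":[0,0,0],"yaw":0},{"translation":[0,0,0],"yaw":0},{"translation":[0,0,0],"yaw":0},{"translation":[0,0,0],"yaw":0},{"translation":[0,0,0],"yaw":0},{"translation":[0,0,0],"yaw":0}]' 0 60
python3 - <<'E'
from h import *
save("side","d0.png")
E
```

```text
t: 3.6
eef_pos: [0.432, 0.413, 0.0769]
orientation: [-3.14, 0.001, 1.84]
force: [0.4, 0.3, -0.3]
width: 0.586
grip_force: 0.0
t: 4.2
eef_pos: [0.4329, 0.4148, 0.0795]
orientation: [3.139, -0.001, 1.841]
force: [0.2, -0.5, 6.5]
width: 0.304
grip_force: 60.3
```

View pics/d0.png

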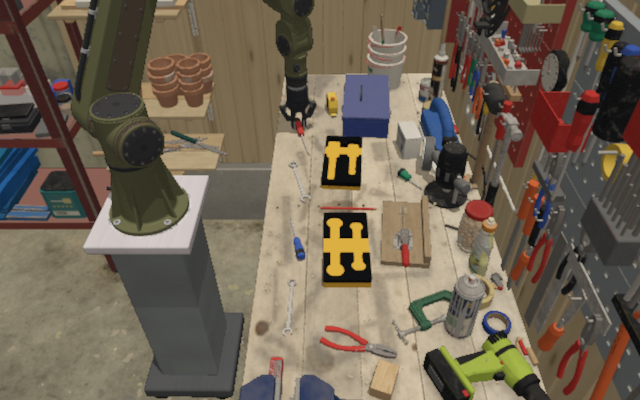

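The side view shows the gripper over the red handle at (298,125), and the 26 mm opening with 60 N confirms the grip. Next I'll lift it and carry it over the driver foam.

```bash
python3 -m handwheel '[{"translation":[0,0,-0.03],"yaw":0},{"translation":[0,0,-0.07],"yaw":0},{"translation":[-0.02,0.01,-0.10],"yaw":0.05},{"translation":[-0.06,0.03,-0.10],"yaw":0.15},{"translation":[-0.10,0.05,-0.10],"yaw":0.25},{"translation":[-0.14,0.065,-0.10],"yaw":0.336},{"translation":[-0.17,0.075,-0.10],"yaw":0.336},{"translation":[-0.18,0.080,-0.10],"yaw":0.336}]'
python3 -m handwheel '[{"translation":[0,0,0],"yaw":0},{"translation":[0,0,0],"yaw":0},{"translation":[0,0,0],"yaw":0}]'
python3 - <<'E'
from fit import *
save("wrist","w3.png")
s=arm.read_state();print(s["t"],s["eef_pos"],s["orientation"],s["width"])
E
```

```text
t: 5.05
eef_pos: [0.5586, 0.2592, 0.1781]
orientation: [3.141, 0.0, 1.502]
force: [-0.4, -0.2, -0.1]
width: 0.313
grip_force: 59.3
t: 5.35
eef_pos: [0.5562, 0.263, 0.1778]
orientation: [-3.141, -0.0, 1.507]
force: [-0.4, 0.2, -1.4]
width: 0.309
grip_force: 59.4
5.4 [0.55626914 0.26309044 0.1778682 ] [-3.14117809e+00 -2.05115485e-04  1.50671214e+00] 0.3099010723255793
```

View pics/w3.png

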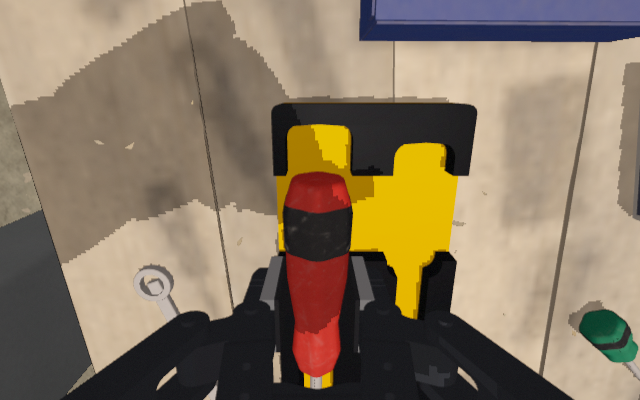

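The wrist view shows the red handle held straight, its end at (318,172), above its own wide cut-out whose end edge is at (320,125). I'll check the offsets numerically.

Run:
```python
from h import *
p=np.array([.587,.210]);a=-.066
M=np.array([[np.cos(a),-np.sin(a)],[np.sin(a),np.cos(a)]])
def f(uv,z): return ((ray("wrist",[uv],z)[0,:2]-p)@M*1000).round(1)
print("handle end",f((318,172),.1135),f((318,172),.1235),"lat",f((284,215),.1135),f((352,215),.1135))
print("junction",f((317,374),.1135))
print("cutout end rim",f((320,125),.014), "edges",f((288,140),.014),f((351,140),.014),"foam far edge rim",f((275,104),.03),f((475,106),.03),"blue edges",f((394,160),.014),f((446,160),.014),f((422,143),.014))
```

```text
handle end [-33.9 100.1] [-33.9 102.4] lat [-47.8  82.1] [-19.8  82.1]
junction [-34.    0.6]
cutout end rim [-32.3 109.3] edges [-53.5  99.5] [-11.6  99.6] foam far edge rim [-59.5 123.1] [ 60.9 122.1] blue edges [17.9 86.2] [53.1 86.3] [35.8 97.7]
```

The alignment is within 3 mm, so I'll lower it and release.

```bash
python3 -m handwheel '[{"translation":[0.002,0.001,0.03],"yaw":0},{"translation":[0.002,0.001,0.055],"yaw":0},{"translation":[0.002,0.001,0.07],"yaw":0},{"translation":[0.002,0.001,0.078],"yaw":0},{"translation":[0.002,0.001,0.083],"yaw":0},{"translation":[0.002,0.001,0.083],"yaw":0}]'
python3 -m handwheel '[{"translation":[0,0,0],"yaw":0},{"translation":[0,0,0],"yaw":0},{"translation":[0,0,0],"yaw":0},{"translation":[0,0,-0.02],"yaw":0},{"translation":[0,0,-0.06],"yaw":0},{"translation":[0,0,-0.10],"yaw":0},{"translation":[0,0,-0.13],"yaw":0},{"translation":[0,0,-0.13],"yaw":0}]' 0.045
python3 - <<'E'
from fit import *
save("wrist","w4.png"); look("wrist",["red_screwdriver"])
s=arm.read_state();print(s["t"],s["eef_pos"],s["orientation"],s["width"])
E
```

```text
t: 6.0
eef_pos: [0.5582, 0.264, 0.0949]
orientation: [-3.142, -0.0, 1.505]
force: [-0.3, -0.1, -1.6]
width: 0.311
grip_force: 59.4
t: 6.8
eef_pos: [0.5609, 0.2649, 0.2308]
orientation: [3.133, -0.005, 1.505]
force: [0.9, 0.1, 0.6]
width: 0.529
grip_force: 0.0
wrist red_screwdriver p0.97 ext [297, 137, 329, 348] rect c [0.5517 0.207 ] size [0.207 0.028] ang 85.1 mean [0.5551 0.2479] axis deg 85.1 tip [([0.55, 0.206], 0.75)]
6.95 [0.55799799 0.26363352 0.2245938 ] [-3.14142279e+00  1.08137317e-04  1.50472712e+00] 0.5292574226517038
```

View pics/w4.png

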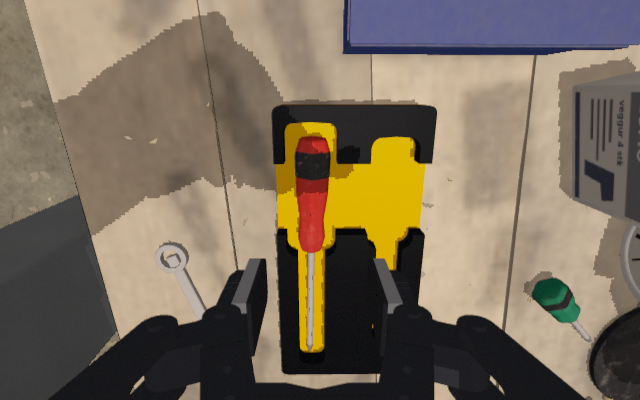

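Red lies in its cut-out with the blade in the narrow slot (handle (312,190), tip (310,348)). The large spanner is next, with a descent straight to its middle.

```bash
python3 -m handwheel '[{"translation":[-0.04,-0.028,0],"yaw":-0.1},{"translation":[-0.08,-0.056,0.01],"yaw":-0.2},{"translation":[-0.12,-0.084,0.03],"yaw":-0.328},{"translation":[-0.146,-0.102,0.06],"yaw":-0.328},{"translation":[-0.146,-0.102,0.10],"yaw":-0.328},{"translation":[-0.146,-0.102,0.13],"yaw":-0.328},{"translation":[-0.146,-0.102,0.145],"yaw":-0.328},{"translation":[-0.146,-0.102,0.145],"yaw":-0.328}]' 0.035
python3 -m handwheel '[{"translation":[0,0,0],"yaw":0},{"translation":[0,0,0],"yaw":0},{"translation":[0,0,0],"yaw":0},{"translation":[0,0,0],"yaw":0},{"translation":[0,0,0],"yaw":0}]' 0 60
python3 -m handwheel '[{"translation":[0,0,-0.02],"yaw":0},{"translation":[0,0,-0.05],"yaw":0},{"translation":[0,0,-0.09],"yaw":0},{"translation":[0,0,-0.12],"yaw":0},{"translation":[0,0,-0.12],"yaw":0}]'
python3 - <<'E'
from fit import *
save("wrist","w5.png")
s=arm.read_state();print(s["t"],s["eef_pos"],s["orientation"],s["width"])
E
```

```text
t: 7.75
eef_pos: [0.4435, 0.1238, 0.0766]
orientation: [-3.134, 0.0, 1.833]
force: [0.5, -0.2, -0.2]
width: 0.412
grip_force: 0.0
t: 8.25
eef_pos: [0.4472, 0.125, 0.0804]
orientation: [3.141, -0.0, 1.833]
force: [-0.1, 0.3, -1.0]
width: -0.001
grip_force: 0.0
t: 8.75
eef_pos: [0.4495, 0.1256, 0.2043]
orientation: [3.134, -0.0, 1.833]
force: [0.2, -0.4, -0.1]
width: 0.004
grip_force: 0.0
8.8 [0.44844751 0.12528853 0.20220176] [ 3.13643582e+00 -7.80729992e-05  1.83274776e+00] -0.000565432025178556
```

View pics/w5.png

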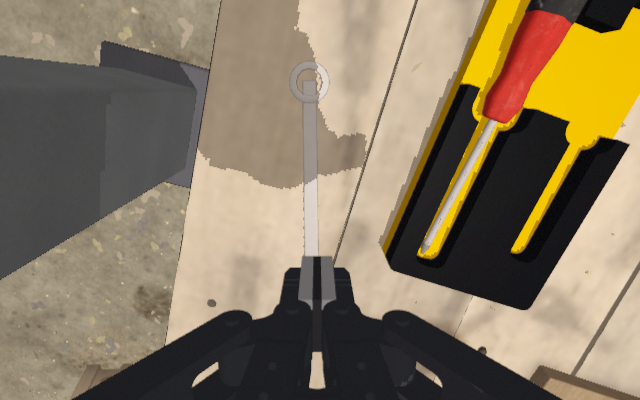

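The fingers closed just above the shank: the shut tips were about 7 mm up. The spanner is undisturbed with its shank on the finger line (312,240). I'll retry 6 mm lower.

```bash
python3 -m handwheel '[{"translation":[0,0,0],"yaw":0},{"translation":[0,0,0],"yaw":0},{"translation":[0,0,0.03],"yaw":0},{"translation":[0,0,0.07],"yaw":0},{"translation":[0,0,0.10],"yaw":0},{"translation":[0,0,0.115],"yaw":0},{"translation":[0,0,0.125],"yaw":0},{"translation":[0,0,0.126],"yaw":0}]' 0.035
python3 -m handwheel '[{"translation":[0,0,0],"yaw":0},{"translation":[0,0,0],"yaw":0},{"translation":[0,0,0],"yaw":0},{"translation":[0,0,0],"yaw":0},{"translation":[0,0,0],"yaw":0}]' 0 60
```

```text
t: 9.6
eef_pos: [0.4457, 0.1245, 0.0724]
orientation: [-3.139, 0.0, 1.833]
force: [-0.7, -0.4, 0.0]
width: 0.409
grip_force: 0.0
t: 10.1
eef_pos: [0.4471, 0.1249, 0.0743]
orientation: [3.141, 0.0, 1.833]
force: [-1.0, -0.4, 0.8]
width: 0.111
grip_force: 58.9
```

Gripped: the opening is 9 mm with 59 N. I'll lift, and fit the spanner foam in the fixed cameras, using the driver foam as a check on bias.

```bash
python3 -m handwheel '[{"translation":[0,0,-0.01],"yaw":0},{"translation":[0,0,-0.04],"yaw":0},{"translation":[0,0,-0.08],"yaw":0},{"translation":[0,0,-0.12],"yaw":0},{"translation":[0,0,-0.12],"yaw":0},{"translation":[0,0,-0.12],"yaw":0}]'
python3 - <<'E'
from fit import *
for n in("side","scene"):
    arm.grab_frame(n)
    for l,x0 in(("driver_foam",[.587,.21,-.066]),("spanner_foam",[.583,-.175,0])): foamfit(n,l,x0)
E
```

```text
t: 10.7
eef_pos: [0.4475, 0.125, 0.1953]
orientation: [3.139, -0.0, 1.833]
force: [-0.3, 0.3, -1.1]
width: 0.111
grip_force: 58.8
side driver_foam [ 0.5882  0.2097 -0.0736] err px 242 of 1845
side spanner_foam [ 0.5885 -0.1728  0.0027] err px 75 of 3433
scene driver_foam [ 0.5876  0.2108 -0.0766] err px 637 of 2815
scene spanner_foam [ 5.884e-01 -1.732e-01  3.000e-04] err px 204 of 5559
```

Both cameras agree that the spanner foam is at (0.588,-0.173), yaw 0. I'll carry the large spanner over its cut-out at (0.558,-0.173).

```bash
python3 -m handwheel '[{"translation":[-0.04,0.004,0],"yaw":0.05},{"translation":[-0.085,0.008,0],"yaw":0.1},{"translation":[-0.13,0.012,0],"yaw":0.15},{"translation":[-0.175,0.016,0],"yaw":0.2},{"translation":[-0.22,0.02,0],"yaw":0.262},{"translation":[-0.26,0.024,0],"yaw":0.262},{"translation":[-0.30,0.03,0],"yaw":0.262},{"translation":[-0.317,0.03,0.02],"yaw":0.262}]'
python3 -m handwheel '[{"translation":[0,0,0],"yaw":0},{"translation":[0,0,0],"yaw":0},{"translation":[0,0,0],"yaw":0}]'
python3 - <<'E'
from fit import *
save("wrist","w6.png"); s=arm.read_state();print(s["t"],s["eef_pos"],s["orientation"])
print("slot axis px",[cv2.projectPoints(np.array([[.558,-.173+d,z]]),cam("wrist")[1],cam("wrist")[2],cam("wrist")[0],None)[0].ravel().round() for d,z in((.102,.1),(.102,.11),(.11,.02))])
E
```

```text
t: 11.8
eef_pos: [0.5608, -0.1774, 0.1753]
orientation: [3.137, 0.002, 1.568]
force: [0.8, 0.9, -1.2]
width: 0.117
grip_force: 58.9
t: 12.1
eef_pos: [0.5575, -0.1727, 0.1738]
orientation: [-3.141, -0.001, 1.572]
force: [-0.8, 1.2, -0.3]
width: 0.11
grip_force: 58.9
12.15 [ 0.55778729 -0.17259056  0.17419903] [-3.14152157e+00 -3.07308027e-04  1.57197843e+00]
slot axis px [array([318.,  30.]), array([318.,  25.]), array([317.,  37.])]
```

View pics/w6.png

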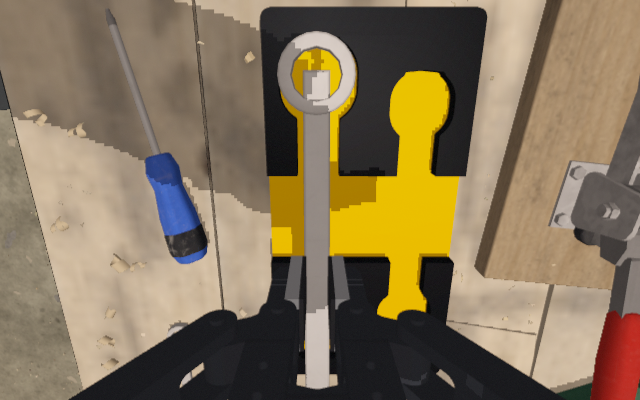

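The spanner ring end is at (317,30), just where it should be (318,30). I'll lower it, release, and rise for a view of the blue screwdriver.

```bash
python3 -m handwheel '[{"translation":[0,0,0.03],"yaw":0},{"translation":[0,0,0.055],"yaw":0},{"translation":[0,0,0.068],"yaw":0},{"translation":[0,0,0.075],"yaw":0},{"translation":[0,0,0.078],"yaw":0},{"translation":[0,0,0.078],"yaw":0}]'
python3 -m handwheel '[{"translation":[0,0,0],"yaw":0},{"translation":[0,0,0],"yaw":0},{"translation":[0,0,0],"yaw":0},{"translation":[0,0,-0.02],"yaw":0},{"translation":[0,0,-0.06],"yaw":0},{"translation":[0,0,-0.10],"yaw":0},{"translation":[0,0,-0.14],"yaw":0},{"translation":[0,0,-0.14],"yaw":0}]' 0.035
python3 -m handwheel '[{"translation":[-0.02,-0.04,0],"yaw":0},{"translation":[-0.03,-0.08,-0.03],"yaw":0},{"translation":[-0.03,-0.08,-0.06],"yaw":0},{"translation":[-0.03,-0.08,-0.06],"yaw":0},{"translation":[-0.03,-0.08,-0.06],"yaw":0}]' 0.05
python3 - <<'E'
from fit import *
save("wrist","w7.png"); look("wrist",["large_spanner","blue_screwdriver","small_spanner"]); s=arm.read_state();print(s["t"],s["eef_pos"],s["orientation"])
E
```

```text
t: 12.75
eef_pos: [0.5584, -0.1735, 0.0965]
orientation: [3.141, 0.0, 1.571]
force: [-0.2, 0.3, -1.5]
width: 0.113
grip_force: 58.9
t: 13.55
eef_pos: [0.5611, -0.1746, 0.2426]
orientation: [3.131, 0.003, 1.571]
force: [1.1, -0.1, 0.1]
width: 0.41
grip_force: 0.0
t: 14.05
eef_pos: [0.4783, -0.2039, 0.2966]
orientation: [3.139, 0.001, 1.57]
force: [0.5, 0.1, 0.7]
width: 0.587
grip_force: 0.0
wrist large_spanner p0.93 ext [377, 30, 423, 241] rect c [ 0.5621 -0.1763] size [0.034 0.212] ang 0.2 mean [ 0.5615 -0.1625] axis deg 90.1 tip [([0.561, -0.175], 0.56)]
wrist blue_screwdriver p0.72 ext [262, 0, 317, 181] rect c [ 0.4488 -0.1283] size [0.026 0.165] ang 12.6 mean [ 0.4533 -0.1513] axis deg 103.1 tip [([0.448, -0.122], 0.73), ([0.445, -0.347], 0.17)]
wrist small_spanner p0.76 ext [277, 229, 298, 350] rect c [ 0.4441 -0.3549] size [0.168 0.023] ang 88.5 mean [ 0.4442 -0.3457] axis deg 88.3 tip [([0.444, -0.35], 0.58)]
14.4 [ 0.47782373 -0.2032939   0.29501928] [-3.14020315e+00 -6.03254197e-04  1.57119679e+00]
```

View pics/w7.png

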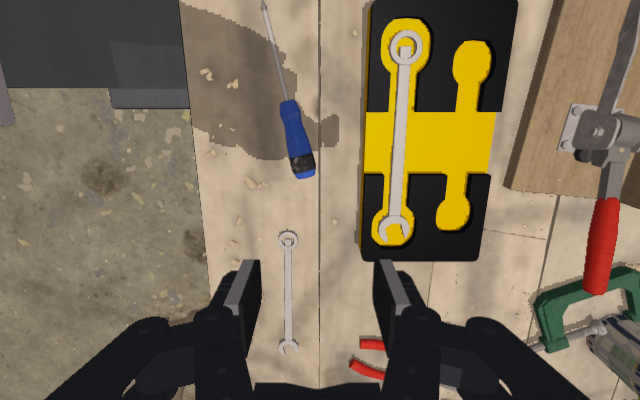

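The large spanner lies in its cut-out ((405,45) to (395,230)). The small spanner is whole at (288,240) to (289,350), centre (0.444,-0.355), axis 88.4°, 168x23 mm, so I'll pick it next.

```bash
python3 -m handwheel '[{"translation":[-0.04,-0.01,0.02],"yaw":0.01},{"translation":[-0.08,-0.02,0.04],"yaw":0.028},{"translation":[-0.12,-0.03,0.06],"yaw":0.028},{"translation":[-0.152,-0.034,0.10],"yaw":0.028},{"translation":[-0.152,-0.034,0.14],"yaw":0.028},{"translation":[-0.152,-0.034,0.18],"yaw":0.028},{"translation":[-0.152,-0.034,0.205],"yaw":0.028},{"translation":[-0.152,-0.034,0.215],"yaw":0.028}]' 0.035
python3 -m handwheel '[{"translation":[0,0,0],"yaw":0},{"translation":[0,0,0.003],"yaw":0},{"translation":[0,0,0.0055],"yaw":0},{"translation":[0,0,0.0055],"yaw":0},{"translation":[0,0,0.0055],"yaw":0}]'
```

```text
t: 15.2
eef_pos: [0.4421, -0.3542, 0.0775]
orientation: [-3.137, -0.003, 1.543]
force: [0.2, 0.1, 0.2]
width: 0.413
grip_force: 0.0
t: 15.7
eef_pos: [0.4444, -0.3559, 0.0763]
orientation: [3.14, 0.001, 1.543]
force: [-0.1, -0.4, -0.4]
width: 0.408
grip_force: 0.0
```

```bash
python3 -m handwheel '[{"translation":[0,0,0.0023],"yaw":0},{"translation":[0,0,0.0023],"yaw":0},{"translation":[0,0,0.0023],"yaw":0}]'
python3 -m handwheel '[{"translation":[0,0,0],"yaw":0},{"translation":[0,0,0],"yaw":0},{"translation":[0,0,0],"yaw":0},{"translation":[0,0,0],"yaw":0},{"translation":[0,0,0],"yaw":0}]' 0 60
python3 -m handwheel '[{"translation":[0,0,-0.01],"yaw":0},{"translation":[0,0,-0.04],"yaw":0},{"translation":[0,0,-0.08],"yaw":0},{"translation":[0,0,-0.11],"yaw":0},{"translation":[0,0,-0.11],"yaw":0}]'
```

```text
t: 16.0
eef_pos: [0.4439, -0.3556, 0.0731]
orientation: [-3.142, -0.0, 1.543]
force: [0.2, -0.8, -0.3]
width: 0.414
grip_force: 0.0
t: 16.5
eef_pos: [0.444, -0.3556, 0.0733]
orientation: [3.141, 0.0, 1.543]
force: [-0.5, 0.9, 4.1]
width: 0.081
grip_force: 58.9
t: 17.0
eef_pos: [0.4462, -0.3574, 0.1882]
orientation: [3.135, 0.005, 1.543]
force: [0.0, 0.3, -0.6]
width: 0.075
grip_force: 58.8
```

```bash
python3 -m handwheel '[{"translation":[0.033,0.03,0],"yaw":-0.02},{"translation":[0.067,0.06,0],"yaw":-0.028},{"translation":[0.10,0.09,0],"yaw":-0.028},{"translation":[0.133,0.12,0],"yaw":-0.028},{"translation":[0.165,0.15,0],"yaw":-0.028},{"translation":[0.187,0.17,0],"yaw":-0.028},{"translation":[0.187,0.17,0.01],"yaw":-0.028},{"translation":[0.187,0.17,0.01],"yaw":-0.028}]'
python3 -m handwheel '[{"translation":[0,0,0],"yaw":0},{"translation":[0,0,0],"yaw":0}]'
python3 - <<'E'
from fit import *
save("wrist","w8.png"); s=arm.read_state();print(s["t"],s["eef_pos"],s["orientation"])
z=s["eef_pos"][2]-.0733+.006; K,R,t=cam("wrist")
print("expected end px",cv2.projectPoints(np.array([[.619,-.173+.0845,z]]),R,t,K,None)[0].ravel().round())
E
```

```text
t: 17.8
eef_pos: [0.6179, -0.1725, 0.1706]
orientation: [-3.138, -0.001, 1.572]
force: [0.1, -0.6, -2.4]
width: 0.074
grip_force: 58.9
t: 18.0
eef_pos: [0.6182, -0.1744, 0.173]
orientation: [-3.141, 0.0, 1.569]
force: [-0.3, -0.9, 0.2]
width: 0.074
grip_force: 58.9
18.05 [ 0.61836976 -0.17443516  0.17323955] [-3.14136830e+00  8.91078411e-05  1.56915621e+00]
expected end px [318.  73.]
```

View pics/w8.png

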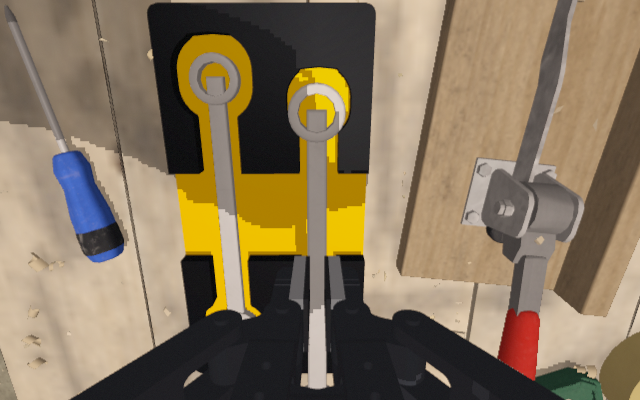

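The spanner's end is at row 82 against 73 expected, so it is about 3 mm short along +y while in line across (317). I'll shift it 3 mm, lower and release. The other foam and the large spanner are undisturbed.

```bash
python3 -m handwheel '[{"translation":[0.003,0.001,0.03],"yaw":0},{"translation":[0.003,0.001,0.055],"yaw":0},{"translation":[0.003,0.001,0.068],"yaw":0},{"translation":[0.003,0.001,0.075],"yaw":0},{"translation":[0.003,0.001,0.079],"yaw":0},{"translation":[0.003,0.001,0.079],"yaw":0},{"translation":[0.003,0.001,0.079],"yaw":0}]'
python3 -m handwheel '[{"translation":[0,0,0],"yaw":0},{"translation":[0,0,0],"yaw":0},{"translation":[0,0,0],"yaw":0},{"translation":[0,0,-0.02],"yaw":0},{"translation":[0,0,-0.06],"yaw":0},{"translation":[0,0,-0.10],"yaw":0},{"translation":[0,0,-0.14],"yaw":0},{"translation":[0,0,-0.17],"yaw":0}]' 0.035
python3 -m handwheel '[{"translation":[-0.01,-0.04,0],"yaw":0},{"translation":[-0.02,-0.08,-0.03],"yaw":0},{"translation":[-0.02,-0.12,-0.04],"yaw":0},{"translation":[-0.02,-0.14,-0.04],"yaw":0},{"translation":[-0.02,-0.14,-0.04],"yaw":0},{"translation":[-0.02,-0.14,-0.04],"yaw":0}]' 0.05
python3 - <<'E'
from fit import *
save("wrist","w9.png"); look("wrist",["small_spanner","blue_screwdriver"]); s=arm.read_state();print(s["t"],s["eef_pos"],s["orientation"])
E
```

```text
t: 18.75
eef_pos: [0.6208, -0.1707, 0.0951]
orientation: [3.14, 0.0, 1.571]
force: [0.1, 0.3, -1.0]
width: 0.077
grip_force: 58.9
t: 19.55
eef_pos: [0.6207, -0.1705, 0.2674]
orientation: [3.139, 0.001, 1.571]
force: [0.2, -0.3, -0.4]
width: 0.411
grip_force: 0.0
t: 20.15
eef_pos: [0.4805, -0.1905, 0.3046]
orientation: [3.14, 0.0, 1.57]
force: [0.6, -0.2, -0.5]
width: 0.589
grip_force: 0.0
wrist small_spanner p0.94 ext [437, 61, 476, 233] rect c [ 0.628  -0.1743] size [0.027 0.177] ang 0.6 mean [ 0.6281 -0.1662] axis deg 90.1 tip [([0.626, -0.175], 0.78)]
wrist blue_screwdriver p0.74 ext [260, 17, 312, 189] rect c [ 0.4485 -0.1284] size [0.025 0.168] ang 13.6 mean [ 0.4544 -0.1512] axis deg 103.1 tip [([0.45, -0.127], 0.91)]
20.4 [ 0.48086755 -0.19031087  0.30358026] [-3.14100713e+00 -2.72652499e-04  1.57141149e+00]
```

View pics/w9.png

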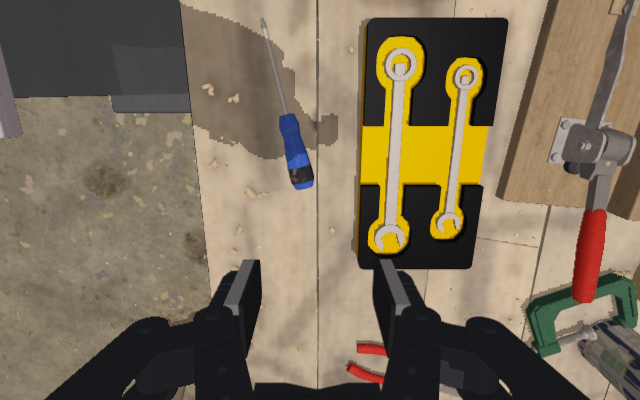

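Both spanners lie flat in their cut-outs. The blue screwdriver runs from its tip at (263,18) to its handle end at (302,188). Its origin is (0.4485,-0.128) and the axis is 103.4°, with the handle towards -y. I'll grip the handle at (0.458,-0.169).

```bash
python3 -m handwheel '[{"translation":[0.0215,-0.023,0.04],"yaw":-0.12},{"translation":[0.0215,-0.023,0.08],"yaw":-0.234},{"translation":[0.0215,-0.023,0.13],"yaw":-0.234},{"translation":[0.0215,-0.023,0.17],"yaw":-0.234},{"translation":[0.0215,-0.023,0.20],"yaw":-0.234},{"translation":[0.0215,-0.023,0.217],"yaw":-0.234},{"translation":[0.0215,-0.023,0.227],"yaw":-0.234},{"translation":[0.0215,-0.023,0.227],"yaw":-0.234}]' 0.05
python3 -m handwheel '[{"translation":[0,0,0],"yaw":0},{"translation":[0,0,0],"yaw":0},{"translation":[0,0,0],"yaw":0},{"translation":[0,0,0],"yaw":0},{"translation":[0,0,0],"yaw":0},{"translation":[0,0,0],"yaw":0}]' 0 60
python3 -m handwheel '[{"translation":[0,0,-0.02],"yaw":0},{"translation":[0,0,-0.06],"yaw":0},{"translation":[0,0,-0.10],"yaw":0.1},{"translation":[0,0,-0.12],"yaw":0.25},{"translation":[0,0,-0.12],"yaw":0.4},{"translation":[0,0,-0.12],"yaw":0.55},{"translation":[0,0,-0.12],"yaw":0.7},{"translation":[0,0,-0.12],"yaw":0.8}]'
```

```text
t: 21.2
eef_pos: [0.4566, -0.1685, 0.0758]
orientation: [-3.139, -0.001, 1.805]
force: [-0.3, 0.4, 0.2]
width: 0.583
grip_force: 0.0
t: 21.8
eef_pos: [0.4582, -0.1693, 0.0784]
orientation: [3.139, 0.001, 1.805]
force: [-0.3, 0.0, 7.1]
width: 0.277
grip_force: 59.7
t: 22.6
eef_pos: [0.4569, -0.1689, 0.1974]
orientation: [3.141, -0.0, 1.0]
force: [0.1, -0.3, -1.0]
width: 0.273
grip_force: 59.0
```

```bash
python3 -m handwheel '[{"translation":[0.02,-0.004,0],"yaw":0.148},{"translation":[0.05,-0.01,0],"yaw":0.297},{"translation":[0.08,-0.016,0],"yaw":0.445},{"translation":[0.11,-0.022,0],"yaw":0.594},{"translation":[0.14,-0.028,0],"yaw":0.742},{"translation":[0.17,-0.034,0],"yaw":0.891},{"translation":[0.20,-0.04,0],"yaw":1.04},{"translation":[0.22,-0.044,0],"yaw":1.188}]'
python3 -m handwheel '[{"translation":[0.006,-0.03,0],"yaw":0.148},{"translation":[0.012,-0.06,0],"yaw":0.297},{"translation":[0.018,-0.09,0],"yaw":0.445},{"translation":[0.024,-0.12,0],"yaw":0.594},{"translation":[0.03,-0.15,0],"yaw":0.742},{"translation":[0.036,-0.18,0],"yaw":0.891},{"translation":[0.04,-0.21,0],"yaw":1.04},{"translation":[0.041,-0.23,0],"yaw":1.188}]'
python3 -m handwheel '[{"translation":[0,0,0],"yaw":0.13},{"translation":[0,0,0],"yaw":0.26},{"translation":[0,0,0],"yaw":0.26},{"translation":[0,0,0],"yaw":0.26},{"translation":[0,0,0],"yaw":0.26}]'
```

```text
t: 23.4
eef_pos: [0.535, -0.0186, 0.1974]
orientation: [-3.085, 0.001, -0.06]
force: [0.2, -0.8, -1.4]
width: 0.275
grip_force: 59.2
t: 24.2
eef_pos: [0.4654, -0.1667, 0.202]
orientation: [-2.873, 0.085, -0.482]
force: [0.2, 0.3, -1.5]
width: 0.276
grip_force: 59.2
t: 24.7
eef_pos: [0.4174, -0.2308, 0.2008]
orientation: [-2.85, 0.152, -0.66]
force: [1.1, 0.1, -0.7]
width: 0.28
grip_force: 59.3
```

The tool tilted and went off course, so I'll check the joints before moving on.

Run:
```python
from h import *
s=arm.read_state();print(s["t"],s["eef_pos"],s["orientation"],np.round(s["q"],3),s["width"],s["grip_force"],s["force"])
```

```text
24.7 [ 0.41736069 -0.23075371  0.20077553] [-2.85033266  0.15211534 -0.66016971] [-0.661  0.261 -0.401  1.062  0.291  3.141] 0.2798680924351231 59.31444525718689 [ 1.08930597  0.13603783 -0.69340129]
```

Joint 6 is at its +3.14 limit: q6 grows as the world yaw falls, so I turned the wrong way. I'll turn back the other way, giving only the end pose.

```bash
python3 -m handwheel '[{"translation":[0,0,0],"yaw":-2.63},{"translation":[0,0,0],"yaw":-2.63},{"translation":[0,0,0],"yaw":-2.63},{"translation":[0,0,0],"yaw":-2.63}]'
python3 - <<'E'
from h import *
s=arm.read_state();print(s["t"],s["eef_pos"],s["orientation"],np.round(s["q"],3),s["width"],s["grip_force"],s["force"])
E
```

```text
t: 25.1
eef_pos: [0.4181, -0.2298, 0.2009]
orientation: [-2.816, -0.038, -0.08]
force: [-1.4, -0.2, -1.0]
width: 0.277
grip_force: 59.3
25.1 [ 0.4180735  -0.22975893  0.20086782] [-2.81585923 -0.03754031 -0.0801209 ] [-0.659  0.261 -0.4    1.062  0.291  2.534] 0.27704383326814863 59.26158428192139 [-1.35781915 -0.17621903 -0.98333243]
```

Only joint 6 turned back, and the tilt (q5 = 0.29, in-plane 0.15) persists because each call starts from the pose reached. First I'll turn joint 6 to its useful side, then work the tilt out with bounded moves.

```bash
python3 -m handwheel '[{"translation":[0,0,0],"yaw":-1.19},{"translation":[0,0,0],"yaw":-1.19},{"translation":[0,0,0],"yaw":-1.19},{"translation":[0,0,0],"yaw":-1.19},{"translation":[0,0,0],"yaw":-1.19},{"translation":[0,0,0],"yaw":-1.19},{"translation":[0,0,0],"yaw":-1.19},{"translation":[0,0,0],"yaw":-1.19}]' >/dev/null
python3 -m handwheel '[{"translation":[0,0,0],"yaw":-1.19},{"translation":[0,0,0],"yaw":-1.19},{"translation":[0,0,0],"yaw":-1.19},{"translation":[0,0,0],"yaw":-1.19},{"translation":[0,0,0],"yaw":-1.19},{"translation":[0,0,0],"yaw":-1.19},{"translation":[0,0,0],"yaw":-1.19},{"translation":[0,0,0],"yaw":-1.19}]' >/dev/null
python3 -m handwheel '[{"translation":[0,0,0],"yaw":-1.19},{"translation":[0,0,0],"yaw":-1.19},{"translation":[0,0,0],"yaw":-1.19},{"translation":[0,0,0],"yaw":-1.19},{"translation":[0,0,0],"yaw":-1.19},{"translation":[0,0,0],"yaw":-1.19},{"translation":[0,0,0],"yaw":-1.19},{"translation":[0,0,0],"yaw":-1.19}]' >/dev/null
cat > st.py <<'E'
from h import *
from scipy.spatial.transform import Rotation as Ro
import sys
s=arm.read_state(); R=Ro.from_euler("xyz",s["orientation"]).as_matrix()
print("t",round(s["t"],2),"p",s["eef_pos"].round(4),"q",s["q"].round(3),"pitch",round(s["q"][1]-s["q"][2]+s["q"][3]-np.pi/2,3),"w",round(s["width"],3),"f",s["force"].round(1))
print("axis",R[:,2].round(3),"x_t",R[:,0].round(3),"yaw",round(s["orientation"][2],3))
if len(sys.argv)>3: print("shift to target",(R.T@(np.array([float(v) for v in sys.argv[1:4]])-s["eef_pos"])).round(4))
E
python3 st.py .56 .2 .25
```

```text
t 27.5 p [ 0.4181 -0.2297  0.2009] q [-0.659  0.261 -0.4    1.062  0.291 -1.035] pitch 0.152 w 0.278 f [-0.7 -0.7 -1. ]
axis [ 0.061  0.316 -0.947] x_t [-0.933 -0.32  -0.167] yaw -2.811
shift to target [-0.278   0.3469  0.098 ]
```

```bash
python3 -m handwheel '[{"translation":[-0.03,0.035,0.01],"yaw":0},{"translation":[-0.06,0.07,0.02],"yaw":0},{"translation":[-0.09,0.11,0.03],"yaw":0},{"translation":[-0.12,0.15,0.04],"yaw":0},{"translation":[-0.15,0.19,0.055],"yaw":0},{"translation":[-0.18,0.22,0.065],"yaw":0},{"translation":[-0.20,0.25,0.072],"yaw":0},{"translation":[-0.22,0.27,0.08],"yaw":0}]' >/dev/null
python3 st.py .56 .2 .25
python3 -m handwheel '[{"translation":[0,0,0],"yaw":-1.19},{"translation":[0,0,0],"yaw":-1.19},{"translation":[0,0,0],"yaw":-1.19},{"translation":[0,0,0],"yaw":-1.19},{"translation":[0,0,0],"yaw":-1.19},{"translation":[0,0,0],"yaw":-1.19},{"translation":[0,0,0],"yaw":-1.19},{"translation":[0,0,0],"yaw":-1.19}]' >/dev/null
python3 -m handwheel '[{"translation":[0,0,0],"yaw":-1.19},{"translation":[0,0,0],"yaw":-1.19},{"translation":[0,0,0],"yaw":-1.19},{"translation":[0,0,0],"yaw":-1.19},{"translation":[0,0,0],"yaw":-1.19},{"translation":[0,0,0],"yaw":-1.19},{"translation":[0,0,0],"yaw":-1.19},{"translation":[0,0,0],"yaw":-1.19}]' >/dev/null
python3 st.py .56 .2 .25
```

```text
t 28.3 p [0.5342 0.109  0.2369] q [ 0.052  0.192 -0.397  0.9    0.319 -0.285] pitch -0.082 w 0.273 f [ 0.5 -0.3 -1.2]
axis [ 0.061  0.317 -0.946] x_t [-0.934 -0.316 -0.166] yaw -2.815
shift to target [-0.0551  0.0759  0.018 ]
t 29.9 p [0.5339 0.1064 0.2361] q [ 0.048  0.193 -0.398  0.901  0.319 -2.674] pitch -0.08 w 0.277 f [-0.5  0.2 -0.4]
axis [ 0.061  0.317 -0.947] x_t [ 0.92  -0.385 -0.07 ] yaw -0.396
shift to target [-0.013  -0.0955  0.0181]
```

```bash
python3 -m handwheel '[{"translation":[0,0,0],"yaw":-0.46},{"translation":[0,0,0],"yaw":-0.46},{"translation":[0,0,0],"yaw":-0.46},{"translation":[0,0,0],"yaw":-0.46}]' >/dev/null
python3 st.py .534 .0 .236
python3 -m handwheel '[{"translation":[0,0,0],"yaw":-0.15},{"translation":[0,0,0],"yaw":-0.15}]' >/dev/null
python3 st.py .534 .0 .236
```

```text
t 30.3 p [0.534  0.1063 0.2361] q [ 0.047  0.193 -0.398  0.901  0.319 -3.129] pitch -0.08 w 0.277 f [ 0.7  0.1 -0.4]
axis [ 0.061  0.317 -0.947] x_t [0.997 0.035 0.076] yaw 0.035
shift to target [-0.0037  0.1008 -0.0336]
t 30.5 p [0.5281 0.1437 0.2368] q [ 0.133  0.169 -0.423  0.856  0.284 -3.137] pitch -0.123 w 0.274 f [ 0.2 -0.1 -0.2]
axis [ 0.079  0.294 -0.953] x_t [0.984 0.127 0.121] yaw 0.129
shift to target [-0.0126  0.1372 -0.041 ]
```

The tilt falls, so the same mechanism works in reverse. I'll add a pull towards -y.

```bash
python3 -m handwheel '[{"translation":[0,0.05,-0.015],"yaw":-0.15},{"translation":[0,0.05,-0.015],"yaw":-0.15}]' >/dev/null
python3 st.py .528 .0 .236
python3 -m handwheel '[{"translation":[-0.01,0.1,-0.03],"yaw":-0.3},{"translation":[-0.01,0.1,-0.03],"yaw":-0.3},{"translation":[-0.01,0.1,-0.03],"yaw":-0.3}]' >/dev/null
python3 st.py .528 .0 .236
```

```text
t 30.7 p [0.5187 0.1638 0.2377] q [ 0.198  0.137 -0.456  0.818  0.229 -3.138] pitch -0.161 w 0.273 f [-0.2 -0.6 -1.1]
axis [ 0.109  0.253 -0.961] x_t [0.969 0.191 0.16 ] yaw 0.194
shift to target [-0.0224  0.1578 -0.0388]
t 31.0 p [0.4797 0.2132 0.2421] q [ 0.358  0.062 -0.527  0.767  0.123 -3.139] pitch -0.215 w 0.274 f [ 0.4 -0.6 -0.9]
axis [ 0.155  0.189 -0.97 ] x_t [0.916 0.339 0.213] yaw 0.354
shift to target [-0.0293  0.215  -0.0269]
```

Sideways tilt is falling (q5 0.32 → 0.12). I'll continue to zero, then take out the in-plane part at the inner reach limit.

```bash
python3 -m handwheel '[{"translation":[-0.02,0.1,-0.02],"yaw":-0.3},{"translation":[-0.02,0.1,-0.02],"yaw":-0.3}]' >/dev/null
python3 st.py .40 .0 .236
python3 -m handwheel '[{"translation":[-0.02,0.1,-0.02],"yaw":-0.15},{"translation":[-0.02,0.1,-0.02],"yaw":-0.15}]' >/dev/null
python3 st.py .40 .0 .236
```

```text
t 31.2 p [0.4409 0.2385 0.2443] q [ 4.880e-01  2.000e-03 -5.840e-01  7.510e-01  1.500e-02 -3.139e+00] pitch -0.235 w 0.274 f [ 0.3  0.2 -0.7]
axis [ 0.199  0.122 -0.972] x_t [0.86  0.454 0.233] yaw 0.485
shift to target [-0.1453  0.1915 -0.0291]
t 31.4 p [0.4068 0.2496 0.2536] q [ 0.578 -0.051 -0.612  0.777 -0.051 -3.139] pitch -0.233 w 0.272 f [ 0.7  0.  -1.1]
axis [ 0.221  0.083 -0.972] x_t [0.816 0.529 0.231] yaw 0.575
shift to target [-0.1418  0.2063 -0.0051]
```

```bash
python3 -m handwheel '[{"translation":[0,0,0],"yaw":0.3},{"translation":[0,0,0],"yaw":0.3},{"translation":[0,0,0],"yaw":0.3}]' >/dev/null
python3 st.py .318 .197 .254
```

```text
t 31.7 p [0.409  0.2483 0.2536] q [ 0.573 -0.049 -0.611  0.775 -0.05  -2.839] pitch -0.234 w 0.273 f [-0.5  0.3 -1.5]
axis [ 0.222  0.083 -0.972] x_t [0.939 0.251 0.236] yaw 0.262
shift to target [-0.0982  0.0254 -0.0249]
```

```bash
python3 -m handwheel '[{"translation":[-0.03,0.008,-0.008],"yaw":0},{"translation":[-0.065,0.017,-0.016],"yaw":0},{"translation":[-0.098,0.025,-0.025],"yaw":0}]'
python3 st.py .25 .155 .254
```

```text
t: 32.0
eef_pos: [0.317, 0.1964, 0.2535]
orientation: [-3.121, -0.237, 0.266]
force: [1.0, -0.4, -0.4]
width: 0.277
grip_force: 59.6
t 32.0 p [0.317  0.1964 0.2535] q [ 0.593 -0.266 -0.785  0.821 -0.056 -2.823] pitch -0.231 w 0.277 f [ 1.  -0.4 -0.4]
axis [ 0.221  0.082 -0.972] x_t [0.938 0.256 0.234] yaw 0.266
shift to target [-0.0733  0.0219 -0.0186]
```

```bash
python3 st.py .30 .186 .17 | tail -1
python3 -m handwheel '[{"translation":[-0.01,0.003,0.035],"yaw":0},{"translation":[-0.035,0.009,0.07],"yaw":0}]' >/dev/null
python3 st.py .25 .155 .18
```

```text
shift to target [-0.0382  0.0071  0.0766]
t 32.2 p [0.3054 0.1867 0.1792] q [ 0.588 -0.227 -0.945  0.612 -0.054 -2.829] pitch -0.24 w 0.272 f [ 1.   1.5 -0.7]
axis [ 0.228  0.087 -0.97 ] x_t [0.936 0.255 0.243] yaw 0.266
shift to target [-0.0597  0.0157 -0.0161]
```

```bash
python3 -m handwheel '[{"translation":[-0.03,0.008,-0.008],"yaw":0},{"translation":[-0.06,0.016,-0.016],"yaw":0}]' >/dev/null
python3 st.py .26 .17 .15
python3 -m handwheel '[{"translation":[-0.03,0.008,0.01],"yaw":0},{"translation":[-0.05,0.01,0.02],"yaw":0}]' >/dev/null
python3 st.py .26 .17 .15
```

```text
t 32.4 p [0.2484 0.1541 0.1812] q [ 0.607 -0.376 -1.026  0.697 -0.059 -2.809] pitch -0.223 w 0.274 f [-20.6 -13.9 -13.5]
axis [ 0.215  0.078 -0.974] x_t [0.939 0.256 0.228] yaw 0.266
shift to target [ 0.0079 -0.0117  0.0341]
t 32.6 p [0.2287 0.1498 0.1843] q [ 0.643 -0.4   -1.024  0.756 -0.067 -2.771] pitch -0.191 w 0.271 f [-0.2 -0.3 -0.9]
axis [ 0.191  0.06  -0.98 ] x_t [0.945 0.257 0.2  ] yaw 0.265
shift to target [ 0.0279 -0.011   0.0409]
```

In-plane tilt is moving the right way (-0.235 → -0.19). I'll work at a lower, safer spot on the same joint limit.

```bash
python3 st.py .315 .195 .13 | tail -1
python3 -m handwheel '[{"translation":[0.03,0.0,0.0],"yaw":0},{"translation":[0.06,0,0.02],"yaw":0},{"translation":[0.072,-0.013,0.067],"yaw":0},{"translation":[0.072,-0.013,0.067],"yaw":0}]' >/dev/null
python3 st.py .23 .14 .13
python3 -m handwheel '[{"translation":[-0.08,0.02,-0.012],"yaw":0},{"translation":[-0.08,0.02,-0.012],"yaw":0}]' >/dev/null
python3 st.py .23 .14 .13
```

```text
shift to target [ 0.0823 -0.0204  0.0725]
t 33.0 p [0.3062 0.1852 0.1274] q [ 0.584 -0.104 -0.982  0.508 -0.055 -2.83 ] pitch -0.185 w 0.276 f [-1.7 -0.6 -1.4]
axis [ 0.183  0.055 -0.981] x_t [0.947 0.258 0.191] yaw 0.266
shift to target [-0.0833  0.0235 -0.0191]
t 33.2 p [0.2509 0.1578 0.1518] q [ 0.615 -0.263 -1.025  0.654 -0.061 -2.797] pitch -0.155 w 0.276 f [ 0.5  0.7 -0. ]
axis [ 0.161  0.039 -0.986] x_t [0.951 0.259 0.166] yaw 0.266
shift to target [-0.0281  0.0116  0.0174]
```

```bash
python3 -m handwheel '[{"translation":[-0.06,0.015,0.07],"yaw":0},{"translation":[-0.06,0.015,0.07],"yaw":0}]' >/dev/null
python3 st.py .23 .14 .13
python3 -m handwheel '[{"translation":[0.07,-0.017,0.05],"yaw":0},{"translation":[0.07,-0.017,0.05],"yaw":0},{"translation":[-0.04,0.01,0.05],"yaw":0},{"translation":[-0.04,0.01,0.05],"yaw":0}]' >/dev/null
python3 st.py .31 .19 .13
```

```text
t 33.4 p [0.2549 0.165  0.1272] q [ 0.628 -0.171 -1.025  0.602 -0.063 -2.782] pitch -0.116 w 0.275 f [ 0.9 -0.3 -0.5]
axis [ 0.13   0.017 -0.991] x_t [0.957 0.26  0.13 ] yaw 0.266
shift to target [-0.0299  0.0177 -0.0065]
t 33.8 p [0.2617 0.1703 0.0915] q [ 0.629 -0.047 -1.025  0.524 -0.063 -2.778] pitch -0.069 w 0.276 f [-0.5  0.  -1.2]
axis [ 0.093 -0.01  -0.996] x_t [0.962 0.26  0.087] yaw 0.264
shift to target [ 0.0549 -0.0053 -0.034 ]
```

Very effective. I'll raise and repeat once more.

```bash
python3 -m handwheel '[{"translation":[0.0,0,-0.05],"yaw":0},{"translation":[0,0,-0.05],"yaw":0},{"translation":[-0.05,0.012,0.015],"yaw":0},{"translation":[-0.06,0.015,0.015],"yaw":0}]' >/dev/null
python3 st.py .31 .19 .13
```

```text
t 34.2 p [0.2415 0.166  0.1014] q [ 0.659 -0.084 -1.025  0.591 -0.065 -2.745] pitch -0.04 w 0.273 f [-0.1 -0.2 -1.4]
axis [ 0.071 -0.027 -0.997] x_t [0.964 0.259 0.061] yaw 0.263
shift to target [ 0.074  -0.0043 -0.0243]
```

```bash
python3 -m handwheel '[{"translation":[0.02,0,-0.04],"yaw":0},{"translation":[0.02,0,-0.05],"yaw":0},{"translation":[-0.05,0.012,0.025],"yaw":0},{"translation":[-0.06,0.015,0.025],"yaw":0}]' >/dev/null
python3 st.py .31 .19 .13
python3 -m handwheel '[{"translation":[0.02,0,-0.04],"yaw":0},{"translation":[0.02,0,-0.05],"yaw":0},{"translation":[-0.05,0.012,0.025],"yaw":0},{"translation":[-0.06,0.015,0.025],"yaw":0}]' >/dev/null
python3 st.py .45 .25 .2
```

```text
t 34.6 p [0.2224 0.1614 0.1065] q [ 0.689 -0.103 -1.025  0.647 -0.065 -2.712] pitch -0.002 w 0.272 f [ 1.4 -0.1  0.1]
axis [ 0.043 -0.049 -0.998] x_t [0.966 0.257 0.029] yaw 0.26
shift to target [ 0.0927 -0.0039 -0.0211]
t 35.0 p [0.2007 0.1567 0.1134] q [ 0.728 -0.128 -1.024  0.71  -0.065 -2.67 ] pitch 0.036 w 0.276 f [ 1.2 -0.1 -0. ]
axis [ 0.016 -0.072 -0.997] x_t [ 0.967  0.255 -0.002] yaw 0.258
shift to target [ 0.2646 -0.0201 -0.089 ]
```

The tilt is now only 0.07 rad along y and 0.016 across, which is fine for releasing onto the floor. I'll go out, up, and turn to the foam's direction.

```bash
python3 -m handwheel '[{"translation":[0.03,0,-0.035],"yaw":0},{"translation":[0.065,-0.005,-0.065],"yaw":0},{"translation":[0.105,-0.01,-0.085],"yaw":0},{"translation":[0.15,-0.015,-0.089],"yaw":0},{"translation":[0.19,-0.02,-0.089],"yaw":0},{"translation":[0.23,-0.02,-0.089],"yaw":0},{"translation":[0.265,-0.02,-0.089],"yaw":0}]' >/dev/null
python3 -m handwheel '[{"translation":[0,0,0],"yaw":0.149},{"translation":[0,0,0],"yaw":0.298},{"translation":[0,0,0],"yaw":0.447},{"translation":[0,0,0],"yaw":0.596},{"translation":[0,0,0],"yaw":0.745},{"translation":[0,0,0],"yaw":0.894},{"translation":[0,0,0],"yaw":1.043},{"translation":[0,0,0],"yaw":1.19}]' >/dev/null
python3 -m handwheel '[{"translation":[0,0,0],"yaw":0.149},{"translation":[0,0,0],"yaw":0.298},{"translation":[0,0,0],"yaw":0.447},{"translation":[0,0,0],"yaw":0.596},{"translation":[0,0,0],"yaw":0.71},{"translation":[0,0,0],"yaw":0.71}]' >/dev/null
python3 st.py .624 .263 .19
```

```text
t 37.1 p [0.4498 0.2495 0.1984] q [ 0.542  0.242 -0.395  0.961 -0.071 -0.958] pitch 0.027 w 0.272 f [-0.  -0.7 -1. ]
axis [ 0.014 -0.074 -0.997] x_t [-0.071 -0.995  0.073] yaw -1.642
shift to target [-0.0263 -0.1727  0.0098]
```

```bash
python3 -m handwheel '[{"translation":[-0.006,-0.04,0],"yaw":0},{"translation":[-0.012,-0.08,0],"yaw":0},{"translation":[-0.018,-0.12,0],"yaw":0},{"translation":[-0.024,-0.155,0.01],"yaw":0},{"translation":[-0.027,-0.172,0.015],"yaw":0},{"translation":[-0.027,-0.172,0.015],"yaw":0},{"translation":[-0.027,-0.172,0.015],"yaw":0}]' >/dev/null
python3 st.py .623 .264 .12
python3 - <<'E'
from fit import *
save("wrist","w10.png")
E
```

```text
t 37.8 p [0.623  0.2629 0.1841] q [ 0.427  0.534  0.003  1.06  -0.073 -1.074] pitch 0.02 w 0.274 f [ 0.5 -1.4 -1. ]
axis [ 0.012 -0.075 -0.997] x_t [-0.069 -0.995  0.074] yaw -1.64
shift to target [-0.0058  0.0011  0.0638]
```

View pics/w10.png

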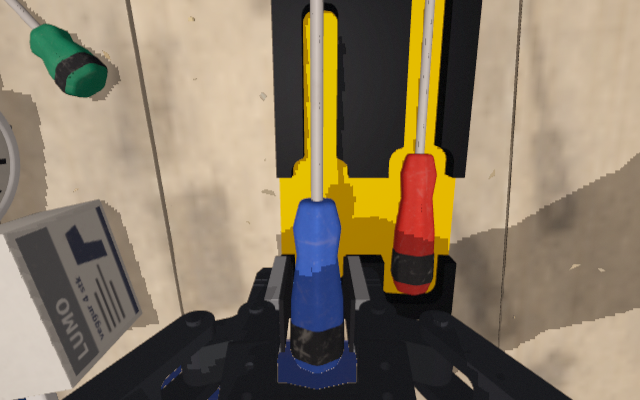

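The wrist view shows the blue screwdriver held over its own slot, blade in line (column 317), with the handle/blade junction at (317,200). Next I'll check the junction along the slot.

Run:
```python
from h import *
from scipy.spatial.transform import Rotation as Ro
s=arm.read_state(); R=Ro.from_euler("xyz",s["orientation"]).as_matrix(); p=s["eef_pos"]
K,Rc,t=cam("wrist"); o=-Rc.T@t
for uv in((317,200),(318,368)):
    d=Rc.T@np.linalg.inv(K)@np.array([*uv,1.]); 
    for zt in(.0649,):
        lam=(zt-R[:,2]@(o-p))/(R[:,2]@d); X=o+lam*d; print("tool frame mm",(R.T@(X-p)*1000).round(1))
f=np.array([.5875,.210]);a=-.070;M=np.array([[np.cos(a),-np.sin(a)],[np.sin(a),np.cos(a)]])
for uv in((292,180),(346,180),(305,100),(338,100)): print("floor edge in foam",((ray("wrist",[uv],.014)[0,:2]-f)@M*1000).round(1))
b=p+R@np.array([.0,0,.0784]); print("grip underside in foam",((b[:2]-f)@M*1000).round(1),b[2])
```

```text
tool frame mm [36.7  0.2 64.9]
tool frame mm [-48.2   0.7  64.9]
floor edge in foam [52.  24.7]
floor edge in foam [13.4 24.5]
floor edge in foam [ 42.3 -30.3]
floor edge in foam [ 20.  -30.3]
grip underside in foam [32.7 49.6] 0.10640181961763
```

Lateral 32.7 mm (33 wanted) and along within 2 mm, so I'll lower it vertically and release.

```bash
python3 -m handwheel '[{"translation":[-0.002,0,0.03],"yaw":0},{"translation":[-0.004,0.001,0.055],"yaw":0},{"translation":[-0.005,0.001,0.07],"yaw":0},{"translation":[-0.006,0.001,0.08],"yaw":0},{"translation":[-0.0065,0.001,0.087],"yaw":0},{"translation":[-0.0065,0.001,0.087],"yaw":0},{"translation":[-0.0065,0.001,0.087],"yaw":0}]'
python3 -m handwheel '[{"translation":[0,0,0],"yaw":0},{"translation":[0,0,0],"yaw":0},{"translation":[0,0,0],"yaw":0},{"translation":[0.0,0,-0.02],"yaw":0},{"translation":[0,0,-0.06],"yaw":0},{"translation":[0,0,-0.10],"yaw":0},{"translation":[0,0,-0.14],"yaw":0},{"translation":[0,0,-0.14],"yaw":0}]' 0.042
python3 -m handwheel '[{"translation":[0.02,0,0],"yaw":0},{"translation":[0.0,0.04,-0.03],"yaw":0},{"translation":[-0.05,0.06,-0.03],"yaw":0},{"translation":[-0.08,0.06,-0.03],"yaw":0},{"translation":[-0.08,0.06,-0.03],"yaw":0},{"translation":[-0.08,0.06,-0.03],"yaw":0}]'
python3 - <<'E'
from fit import *
H.update(blue_screwdriver=.026,red_screwdriver=.029,small_spanner=.025,large_spanner=.026)
save("wrist","w11.png"); look("wrist",["blue_screwdriver","red_screwdriver"])
arm.grab_frame("side"); look("side",T[:4])
E
python3 st.py
```

```text
t: 38.55
eef_pos: [0.6247, 0.2635, 0.0983]
orientation: [-3.121, -0.073, -1.642]
force: [0.6, 0.3, -1.2]
width: 0.27
grip_force: 62.2
t: 39.35
eef_pos: [0.6252, 0.2754, 0.2445]
orientation: [-3.113, -0.068, -1.643]
force: [1.2, 0.8, -0.4]
width: 0.487
grip_force: 0.0
t: 39.95
eef_pos: [0.5672, 0.3593, 0.2585]
orientation: [-3.124, -0.076, -1.641]
force: [-1.1, -0.1, -0.2]
width: 0.49
grip_force: 0.0
wrist blue_screwdriver p0.79 ext [230, 0, 261, 143] rect c [0.6251 0.2437] size [0.11  0.027] ang 83.7 mean [0.6263 0.2553] axis deg 84.7 tip [([0.62, 0.217], 0.98)]
wrist red_screwdriver p0.87 ext [307, 0, 340, 147] rect c [0.5582 0.2527] size [0.116 0.027] ang 85.6 mean [0.5582 0.2611] axis deg 85.0 tip [([0.552, 0.21], 0.76)]
side large_spanner p0.61 ext [331, 222, 342, 272] rect c [ 0.5585 -0.1718] size [0.026 0.191] ang 0.7 mean [ 0.5587 -0.17  ] axis deg 90.4 tip [([0.558, -0.182], 0.59)]
side small_spanner p0.60 ext [355, 224, 360, 271] rect c [ 0.6239 -0.1744] size [0.165 0.023] ang 87.7 mean [ 0.621  -0.1858] axis deg 90.1 tip []
side red_screwdriver p0.69 ext [328, 139, 335, 180] rect c [0.5575 0.2157] size [0.217 0.025] ang 87.1 mean [0.5573 0.2409] axis deg 85.4 tip [([0.552, 0.172], 0.65)]
side blue_screwdriver p0.62 ext [354, 139, 357, 168] rect c [0.6256 0.2458] size [0.128 0.02 ] ang 87.5 mean [0.6261 0.255 ] axis deg 86.6 tip [([0.631, 0.214], 0.62)]
t 40.65 p [0.5678 0.3597 0.26  ] q [ 0.592  0.492  0.112  1.221 -0.07  -0.907] pitch 0.03 w 0.492 f [-0.5 -0.2 -0. ]
axis [ 0.014 -0.075 -0.997] x_t [-0.071 -0.995  0.074] yaw -1.642
```

View pics/w11.png

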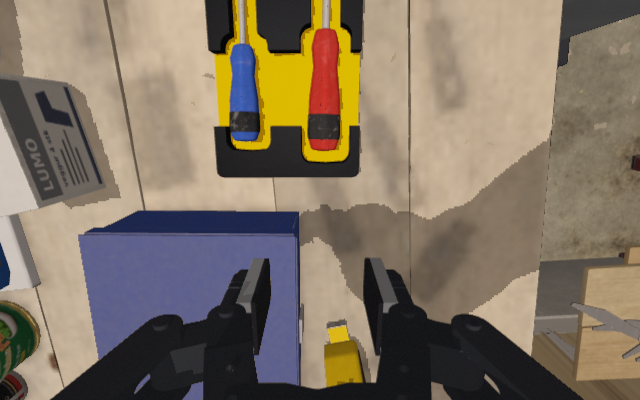

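The last wrist view shows both screwdrivers down in their cut-outs, blue handle (245,90) and red (323,90), each with yellow all round. The origins match the targets within about 2 mm. The gripper is clear, so I'm handing in.

```bash
python3 -c "
from cell import arm
print(arm.hand_in())"
```

```text
the job is handed in; nothing more can be done
None
```

I put all four tools in their own cut-outs, let them go and handed the job in at about 41 s; the hand-in returned no verdict, but the last camera check put each tool in place, with the blue screwdriver about 2 mm from its target after a wrong-way wrist turn I had to correct.

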